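# Seat a drilling template on its locating pin

## Task

Pick up the aluminium drilling template by its black handle and lay it on the drilling fixture with its hole side along the fence; slide it lightly along the fence over the locating pin until the pin finds the large hole and the template drops fully home, flat on the bed, then let go of it. The pin can be clamped anywhere along the slot, so feel for it and never press or shove the template hard against the pin, bed or fence. Leave the other things on the bench where they are.

Things in the scene. Friction and masses are not known exactly. Their poses are not given: they have to be found in the camera images.
- fixture: Drilling fixture, fixed to the bench: grey base 150 mm (x) by 190 mm (y) with a flat steel bed, top 30 mm above the bench, a slot along y in the bed with one upright locating pin in it, and an aluminium fence bar along its +x side. Origin: centre of the underside; z up. The slot's line is at x = +17 mm.
- slot (a point): Midpoint of the slot (11 mm wide, along y) at the height of the bed's top; axes as the fixture's. A steel pin, 10 mm in diameter, stands 9 mm above the bed (last 1.5 mm bevelled), clamped immovably in the slot at x = 0. Its place along the slot differs each time and is NOT measured: anywhere from y = -20 to +20 mm of this point.
- fence (a point): Middle of the fence's inner face, at its top edge: 24.5 mm in +x from the slot's line, 24 mm above the bed. The fence runs 190 mm along the fixture's y, its upright face looks to -x, it is 18 mm thick. Axes as the fixture's.
- template: Loose drilling template, flat on the bench: aluminium plate 90 mm (x) by 100 mm (y) by 8 mm thick, 0.19 to 0.31 kg, with one large hole, four small brass drill bushes (too small for the pin) and a black handle. Origin: centre of the plate's underside; z up. Its +x edge, the long one nearest the hole, goes along the fence; it can seat no other way round.
- hole (a point): Centre of the template's large through hole (14 mm in diameter), at the plate's underside: x = +21.5 mm, y = 0 in the template, 23.5 mm from its +x edge. Axes as the template's. Seated on the pin there is 2 mm of room round the pin and 1 mm to the fence.
- handle (a point): Centre of the template's handle: an upright black block 16 mm thick (x), 60 mm long (y), from the plate's top (8 mm) up to 44 mm above the plate's underside. This point is 26 mm above the underside, at x = -16 mm, y = 0 in the template. Axes as the template's. Grip it from above, across the 16 mm.
- spray_can: Bystander: spray can, 58 mm in diameter, 170 mm tall, standing. Origin: centre of its underside.
- wrench: Bystander: steel wrench lying on the bench. Origin at its underside.
- screwdriver: Bystander: screwdriver lying on the bench. Origin at its underside.
- parts_tray: Bystander: black open parts tray 140 by 100 mm, 35 mm high. Origin: centre of its underside.
- bush: Bystander: short steel tube 26 mm in diameter, 22 mm high, standing between fixture and template. Origin: centre of its underside.
- bracket: Bystander: dark steel angle bracket 50 by 40 mm, 50 mm high. Origin: centre of its underside.
- jar: Bystander: clear jar with black lid, 60 mm in diameter, 75 mm high. Origin: centre of its underside.
Mind the look-alikes: they are no part of the job. What is shaped like the template but blue or turquoise is not meant. What is shaped like the fixture but turquoise is not meant.

How it is judged (in metres and radians):
On the way, in this order (a step that is already met when the one before it is completed fails the run):
1. the template is lifted off the bench (height (world z) of template above 0.04 m), for 0.1 s.
2. the template is down on the pin, flat on the bed (z of hole in the frame of slot below 0.002 m and x of hole in the frame of slot between -0.004 and 0.004 m and y of hole in the frame of slot between -0.026 and 0.026 m and angle between template's own z axis and vertical below 0.035 rad and angle between the y axis of template and the y axis of fixture, either way round below 0.07 rad), for 0.2 s.
At the end, for the whole second after the job is handed in: The template is flat (0.035 rad) and fully down on the bed over the pin: hole within 2 mm of the bed's height, 4 mm of the slot's line and 26 mm of its midpoint along it, its edge along the fence within 0.07 rad; at rest and released (all of step 2 and linear speed of template below 0.01 m/s and contact force between the fingers and template below 0.1 N); the robot touches nothing.
It fails at once if the template was pressed on the fixture (bed, pin or fence) with more than 40 N (contact force between template and fixture above 40 N).
It fails at once if a bystander was moved by more than 40 mm (distance of any of spray_can, wrench, screwdriver, parts_tray, bush, bracket, jar from where it was at the start of the episode above 0.04 m).
It also fails if it takes over 64 s, if anything falls off the work surface, if the arm or the gripper's body presses on something with over 40 N, if the wrist force passes 120 N, or if a joint passes its speed limit or range.

## Robot

A 6-joint arm with a two-finger parallel gripper is mounted at the origin on the work surface. World frame = base frame: x ahead of the robot, y to its left, z up, the work surface at z = 0. Lengths are in mm, angles in rad, forces in N, time in s.
With the tool pointing down it reaches from about 350 to 875 mm from the base axis. Payload 4.2 kg.
Tool frame: the origin (TCP) lies between the finger pads; the fingertips stand 19 mm ahead of it and the grasp point (between the pads) is the TCP; y points along the fingers, z is the direction in which the jaws open and shut, and the axes are right-handed (so a half turn about y gives the same grasp; the last joint's range is limited). The gripper opens to 85 mm and grips with 20 to 120 N. Pads are 22 mm wide; open, the fingers measure 114 mm over their backs; the gripper's body (76 mm by 85 mm) begins 54 mm behind the grasp point. The pads swing forward as they close: fully open they stand 13 mm farther back than shut.
Start: joints at [-1.061, 0.385, 0.008, 0, -1.194, -0.259], TCP at [155.129, -605.421, 250.312] pointing down, gripper open.
Joint ranges: [-3.14, 3.14], [-1.21, 2.06], [-1.07, 1.41], [-3.16, 2.05], [-2.99, -0.16], [-3.1, 3.1]. Speed limits (rad/s): [2.79, 2.79, 3.14, 3.14, 3.14, 3.14].

## Interface

Orientations are given as a unit quaternion [x, y, z, w].
In Python, from bench import arm gives the robot as it stands.
- The arm moves only by the shell command python3 -m inch 'ROWS'. ROWS is JSON, a list of rows, each a list of 7 numbers: the opening, from 0 (shut) to 1 (fully open), then the shift along the tool's x, y, z in cm, then the turn, a rotation vector about the tool's x, y, z in degrees. A call has 1 to 20 rows; each row is the pose to reach, as a shift and turn from the pose commanded when the call began, along the tool's axes at that moment; what a row does not reach only later rows make up. A row lasts 1/12 s, in which the tool goes at most 41.7 mm and 7.16 degrees, less where a joint would pass 70% of its speed; a pose out of reach is approached as far as the arm can. A call with a gripper value outside its range is refused whole. The fingers move at their own pace and stop on an object; the grip force is fixed at half the most. Time passes only in rows, so rows that repeat a pose let the fingers close. It gives the time, the measured TCP pose, the force and the opening at its end, in the units of the state.
- arm.read_state(): the state, without advancing time (a new reading comes with each control period).
- arm.get_image(name): name is "scene" or "top" or "wrist"; returns the picture (400x640x3 uint8, red, green, blue); there is no depth.
- arm.camera_params(name): a dict with "fx", "fy", "cx", "cy" (pixels), "rvec" (rotation vector, rad) and "tvec" (3), from world to camera coordinates, as OpenCV has them. Camera axes: x right, y down, z forward; pixel columns grow to the right and rows downward; lengths in mm; the calibration is good to about 2 mm. The wrist camera is an equidistant fisheye: a pixel r from the principal point sees the ray r / f radians off the axis. A picture is of the moment at which its call begins: read the wrist's pose just before it. camera_params takes no time and is no camera call; for the wrist camera it gives the pose at the moment of the call.
- arm.job_done(): hands the job in, once; it reports no verdict.
Trained networks look in the newest picture that a camera, given by its name, has taken for a name from the list of things; names that differ only in an ending like _2 or _b are one class to them, and where a whole thing is asked for, a point or a joint stands for the part that bears it (a point fixed in the world has none). Each returns a list of dicts, best first, with "conf" (0 to 1); they miss things now and then, are a little off and sometimes report something else, mostly with a low value. They report only what shows in the picture. A call takes as long as a camera call. They do not tell look-alikes from the thing itself.
- arm.masks_of(label, camera): "mask" (400x640 bool, what is visible of it) and "extent" ([left, top, width, height] in pixels, round what is visible of it).
The state is a dict: "clock": time; "joints": joint angles; "joint_vel": joint speeds; "joint_efforts": joint torques, N m; "position": TCP position; "ee_rot": TCP orientation; "contact_force": force on the tool from outside, world axes, zero at the start; "wrist_torque": the same for the moment, N m; "gripper_width": finger opening in mm.
Only numpy, scipy, OpenCV 4.12 (cv2) and the standard library are available. Lean on these libraries where they do the work, as an engineer would, in place of code of your own. Each camera call takes 0.05 s, during which the arm holds its last target.

## Working session

There is one attempt and no reset: what is moved stays moved. The work goes in short steps, Python scripts to look and compute and a shell command to move; the robot and the scene stay as the last step left them, time stands still between calls to the robot, and variables do not carry over. Pictures are saved under pics/ and viewed, and the job is handed in when it is done.

```bash
mkdir -p pics; ls; python3 - <<'E'
from bench import arm
import cv2
s=arm.read_state();print(s)
for n in("scene","top","wrist"):
    cv2.imwrite(f"pics/{n}0.png",arm.get_image(n)[:,:,::-1]);print(n,arm.camera_params(n))
E
```

```text
pics
{'clock': 0.0, 'joints': array([-1.06139753e+00,  3.85562616e-01,  6.61363430e-03, -4.83117499e-04,
       -1.19398658e+00, -2.58593848e-01]), 'joint_vel': array([-0.00035618, -0.00014877,  0.00068293,  0.00070856,  0.00016219,
       -0.00027972]), 'joint_efforts': array([ 2.00949602e-03, -3.92289591e+01,  1.88401115e+01,  4.18608025e+00,
       -4.70734405e-03,  2.42428882e-05]), 'position': array([ 154.99273318, -604.91707956,  249.21545895]), 'ee_rot': array([-0.70080089, -0.08824199,  0.08851429,  0.70232235]), 'contact_force': array([-0.05790212,  1.84883593, -0.74235995]), 'wrist_torque': array([-0.01932267, -0.00242502, -0.06368196]), 'gripper_width': 85.32361026051129}
scene {'fx': 504.5541109912095, 'fy': 504.5541109912095, 'cx': 319.98577676707635, 'cy': 202.0456582411876, 'rvec': array([ 1.87085495,  1.40995156, -0.66106111]), 'tvec': array([-155.62380687, -322.92652835, 1789.10465   ])}
top {'fx': 369.4456792009283, 'fy': 369.4456792009283, 'cx': 314.2039007432452, 'cy': 198.8324255674144, 'rvec': array([ 2.18788808, -2.15559045,  0.09538031]), 'tvec': array([   8.45783104,  606.46468727, 1176.84465464])}
wrist {'fx': 309.70691628693146, 'fy': 309.70691628693146, 'cx': 322.22929253825225, 'cy': 199.12720774421376, 'rvec': array([-1.8008424 , -2.32206873, -0.35283807]), 'tvec': array([625.01926122, -38.17201339, 380.35721243])}
```

View pics/scene0.png

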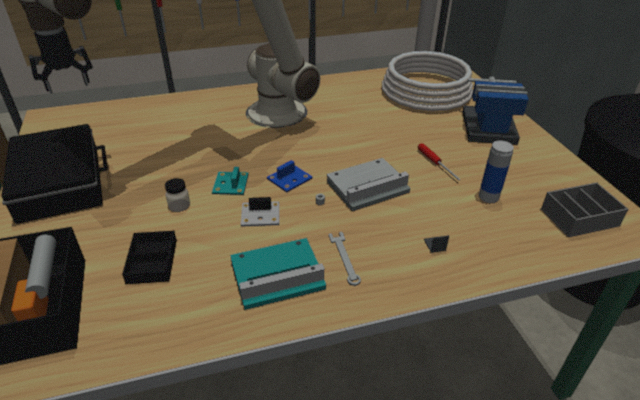

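View pics/top0.png

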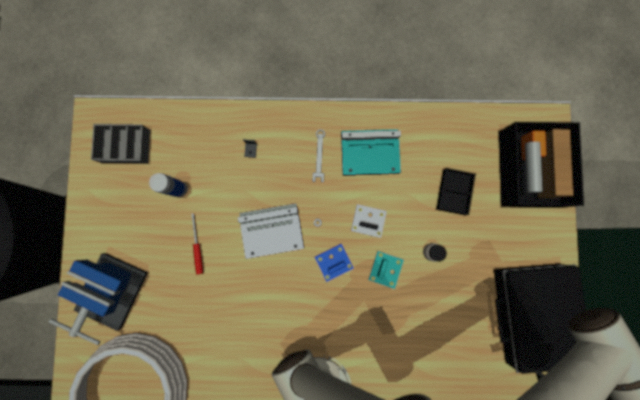

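View pics/wrist0.png

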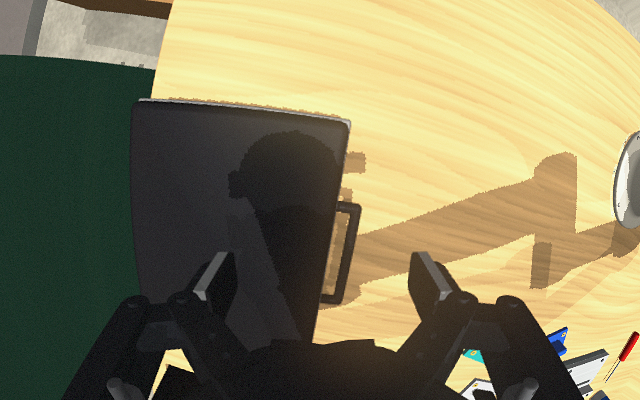

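Template candidates in the top view are aluminium (369,220), blue (334,262) and turquoise (386,268). The aluminium one fits the description. Fixture candidates are grey (271,231) and turquoise (371,153), and the grey one is meant. I'll confirm both in an enlarged crop.

```bash
python3 - <<'E'
from bench import arm
import cv2,numpy as np
im=arm.get_image("top")[:,:,::-1]
for l in("template","fixture","handle","hole"):
    for d in arm.masks_of(l,"top")[:4]:
        r=cv2.minAreaRect(np.argwhere(d["mask"])[:,::-1].astype(np.float32)); print(l,round(d["conf"],2),d["extent"],np.round(r[0],1),np.round(r[1],1),round(r[2],1))
c=cv2.resize(im[190:270,230:400],None,fx=4.6,fy=4.6,interpolation=cv2.INTER_CUBIC)
cv2.imwrite("pics/crop1.png",c)
s=arm.get_image("scene")[:,:,::-1]
cv2.imwrite("pics/crop2.png",cv2.resize(s[145:235,230:420],None,fx=4.2,fy=4.2,interpolation=cv2.INTER_CUBIC))
E
```

```text
template 0.97 [350.1, 206.5, 37.8, 30.5] [368.8 220.3] [31.4 27.3] 11.3
template 0.87 [317.8, 246.6, 38.5, 34.0] [334.1 262.2] [29.1 32.2] 63.4
template 0.57 [367.3, 253.4, 38.4, 35.7] [385.9 269.5] [29.1 31.9] 18.4
template 0.41 [149.7, 175.3, 40.2, 18.8] [168.6 184.4] [39.3 20.4] 14.0
fixture 0.93 [235.7, 205.1, 68.3, 59.5] [270.7 230.4] [47.5 61.2] 80.3
fixture 0.59 [341.2, 129.6, 59.8, 44.9] [370.7 152.1] [45.8 58.3] 88.0
handle 0.92 [351.7, 202.6, 33.3, 31.7] [368.7 220.3] [31.  27.3] 13.2
handle 0.71 [369.3, 246.9, 33.9, 40.1] [386.1 269.4] [29.4 31.6] 18.4
handle 0.65 [315.8, 241.9, 39.9, 39.9] [333.6 261.7] [31.3 31.8] 63.4
handle 0.36 [151.0, 175.2, 39.2, 20.7] [168.3 185.1] [39.2 20.2] 18.4
hole 0.93 [313.1, 245.1, 42.2, 36.5] [333.9 261.6] [29.3 31.8] 61.7
hole 0.9 [368.5, 252.8, 34.7, 37.5] [385.8 269.1] [28.7 31.3] 16.9
hole 0.6 [239.8, 200.6, 66.1, 59.4] [270.4 230.3] [46.1 60.3] 80.1
```

View pics/crop1.png

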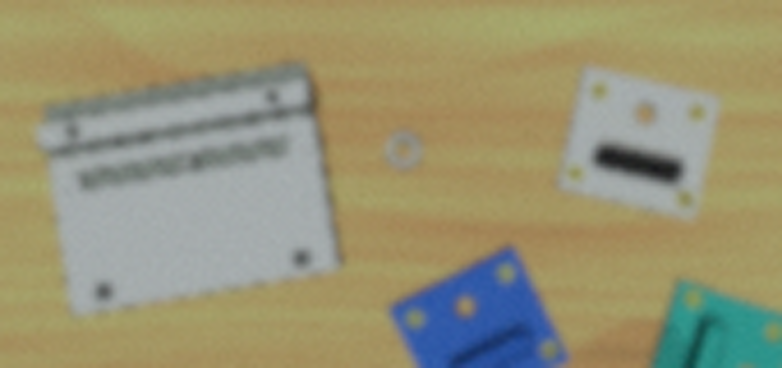

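View pics/crop2.png

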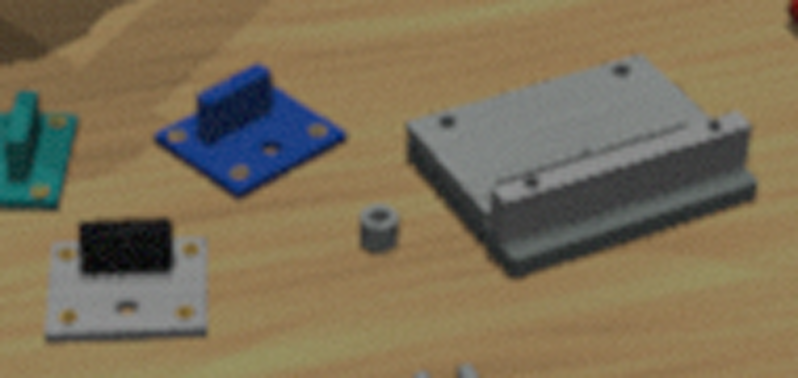

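```bash
cat > h.py <<'E'
from bench import arm
import cv2,numpy as np
from scipy.spatial.transform import Rotation as R
from scipy.optimize import least_squares
def RT(n):
    p=arm.camera_params(n) if isinstance(n,str) else n
    return p,cv2.Rodrigues(p["rvec"])[0],p["tvec"]
def proj(p,X,fish=False):
    X=np.atleast_2d(X); c=X@cv2.Rodrigues(p["rvec"])[0].T+p["tvec"]
    if fish:
        r=np.hypot(c[:,0],c[:,1]); th=np.arctan2(r,c[:,2]); k=th/np.maximum(r,1e-9)
        return np.c_[p["cx"]+p["fx"]*k*c[:,0],p["cy"]+p["fy"]*k*c[:,1]]
    return np.c_[p["cx"]+p["fx"]*c[:,0]/c[:,2],p["cy"]+p["fy"]*c[:,1]/c[:,2]]
def ray(p,uv,z,fish=False):
    uv=np.atleast_2d(np.array(uv,float)); q=(uv-[p["cx"],p["cy"]])/p["fx"]
    if fish:
        t=np.linalg.norm(q,axis=1); d=np.c_[q*(np.sin(t)/t)[:,None],np.cos(t)]
    else: d=np.c_[q,np.ones(len(q))]
    r=cv2.Rodrigues(p["rvec"])[0]; o=-r.T@p["tvec"]; d=d@r
    return o+d*((z-o[2])/d[:,2])[:,None]
def fitpose(p,model,uv,z0,fish=False,x0=None):
    """planar pose x,y,yaw of object on z0 from model points (local xyz) and pixels"""
    model=np.array(model,float);uv=np.array(uv,float)
    def f(v):
        c,s=np.cos(v[2]),np.sin(v[2]); X=np.c_[v[0]+c*model[:,0]-s*model[:,1],v[1]+s*model[:,0]+c*model[:,1],z0+model[:,2]]
        return (proj(p,X,fish)-uv).ravel()
    if x0 is None: x0=list(ray(p,uv.mean(0),z0,fish)[0,:2])+[0]
    r=least_squares(f,x0); return r.x,r.fun.reshape(-1,2)
E
python3 - <<'E'
from h import *
p=arm.camera_params("top")
cr=lambda L:np.array(L)/4.6+[230,190]-0.4
# left in image = +y, up=+x
v,r=fitpose(p,[[45,50,8],[45,-50,8],[-45,-50,8],[-45,50,8]],cr([(585,67),(720,98),(695,218),(558,188)]),0)
print("T",v,r.round(1).tolist())
c,s=np.cos(v[2]),np.sin(v[2]);print("handle",v[0]-16*c,v[1]-16*s)
v,r=fitpose(p,[[-75,95,30],[-75,-95,30],[41.5,-95,54],[41.5,95,54],[17,64,30],[17,-64,30]][:4],cr([(75,315),(340,268),(312,112),(48,150)]),0)
print("F",v,r.round(1).tolist())
print("bush",ray(p,cr([(403,150)]),22))
s=arm.read_state();print(R.from_quat(s['ee_rot']).as_matrix().round(3))
E
```

```text
T [ 5.38774498e+02 -1.62831595e+02 -2.08183021e-01] [[-0.1, -0.2], [0.1, -0.3], [-0.0, 0.4], [-0.0, 0.1]]
handle 523.1199689341547 -159.52467482812034
F [5.01451158e+02 1.54116789e+02 1.72921001e-01] [[-0.3, 0.2], [0.6, 1.0], [0.7, -1.2], [-1.0, -0.0]]
bush [[530.48346959   6.56562959  22.        ]]
[[ 0.969 -0.    -0.248]
 [ 0.248  0.     0.969]
 [-0.    -1.     0.   ]]
```

```bash
cat >> h.py <<'E'
def go(pos,zyaw,s=None):
    """cm shift & tool-y turn(deg) from current pose to pos (world mm), tool down, z_tool heading zyaw deg"""
    s=s or arm.read_state(); M=R.from_quat(s['ee_rot']).as_matrix()
    T=np.array([[np.sin(np.radians(zyaw)),0,np.cos(np.radians(zyaw))],[-np.cos(np.radians(zyaw)),0,np.sin(np.radians(zyaw))],[0,-1,0]])
    print("shift cm",(M.T@(np.array(pos)-s['position'])/10).round(3),"turn",np.degrees(R.from_matrix(M.T@T).as_rotvec()).round(2))
E
python3 - <<'E'
from h import *
p=arm.camera_params("wrist");r=cv2.Rodrigues(p["rvec"])[0];s=arm.read_state();M=R.from_quat(s['ee_rot']).as_matrix()
print("cam in tool",M.T@(-r.T@p["tvec"]-s['position']),"axes in tool\n",(r@M).round(2))
go([523,-160,180],-11.9)
go([523,-160,180],168.1)
E
```

```text
cam in tool [ -75.39391274 -123.98797025   -1.02555203] axes in tool
 [[-0.   -0.    1.  ]
 [ 0.96 -0.3   0.  ]
 [ 0.3   0.96  0.  ]]
shift cm [46.688  7.026 34.013] turn [-1.0000e-02  1.1627e+02 -1.0000e-02]
shift cm [46.688  7.026 34.013] turn [-1.000e-02 -6.373e+01  1.000e-02]
```

```bash
python3 -m inch '[[1,4,0.5,2.5,0,-7,0],[1,8,1,5,0,-14,0],[1,12,1.5,8,0,-21,0],[1,16,2,11,0,-28,0],[1,20,2.5,14,0,-35,0],[1,24,3,17,0,-42,0],[1,28,4,20,0,-49,0],[1,32,5,23,0,-56,0],[1,36,6,26,0,-63,0],[1,39,6.5,28,0,-63.7,0],[1,42,7,31,0,-63.7,0],[1,45,7,33,0,-63.7,0],[1,46.7,7,34,0,-63.7,0],[1,46.7,7,34,0,-63.7,0],[1,46.7,7,34,0,-63.7,0],[1,46.7,7,34,0,-63.7,0],[1,46.7,7,34,0,-63.7,0],[1,46.7,7,34,0,-63.7,0],[1,46.7,7,34,0,-63.7,0]]'
python3 - <<'E'
from h import *
import pickle
s=arm.read_state();p=arm.camera_params("wrist");im=arm.get_image("wrist")
pickle.dump((s,p,im),open("w1.pkl","wb"))
cv2.imwrite("pics/w1.png",im[:,:,::-1])
q=lambda x,y,z:[x,y,z]
def W(v,P):
    P=np.array(P,float);c,s_=np.cos(v[2]),np.sin(v[2]);return np.c_[v[0]+c*P[:,0]-s_*P[:,1],v[1]+s_*P[:,0]+c*P[:,1],P[:,2]]
print(s['position'],s['joints'].round(2))
print(proj(p,W([538.8,-162.8,-.208],[[45,50,8],[45,-50,8],[-45,-50,8],[-45,50,8],[21.5,0,8]]),True).round(0).tolist())
print(proj(p,W([501.5,154.1,.173],[[-75,95,30],[-75,-95,30],[41.5,-95,54],[41.5,95,54],[17,0,30]]),True).round(0).tolist())
E
```

```text
clock: 2.03
position: [522.4, -161.1, 180.5]
ee_rot: [0.55, 0.445, -0.445, -0.55]
contact_force: [-0.4, 0.0, -0.7]
gripper_width: 85.6
[ 522.42102268 -161.12839157  180.54449777] [-0.    0.31 -0.29  0.   -0.97 -0.21]
[[264.0, 232.0], [259.0, 136.0], [353.0, 136.0], [350.0, 232.0], [285.0, 186.0]]
[[441.0, 410.0], [420.0, 339.0], [332.0, 381.0], [374.0, 442.0], [371.0, 400.0]]
```

View pics/w1.png

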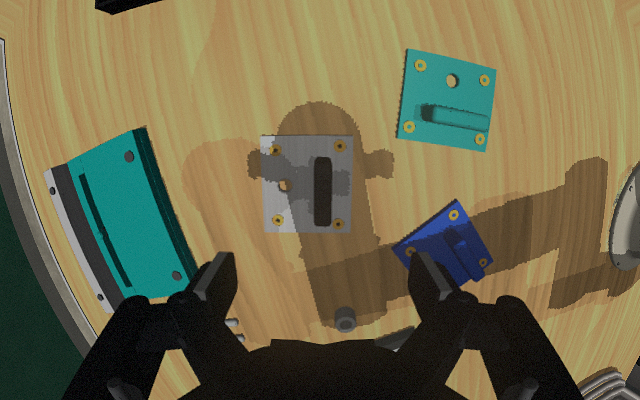

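The wrist view shows the aluminium template with corners (261,136), (352,136), (352,232) and (264,232). Its hole is at (284,186) and its handle at (323,191), matching the prediction. The bush is at (345,318). I'll refine the pose from an enlarged crop.

```bash
python3 - <<'E'
import pickle,cv2
s,p,im=pickle.load(open("w1.pkl","rb"))
cv2.imwrite("pics/w1c.png",cv2.resize(im[120:250,240:380,::-1],None,fx=4.5,fy=4.5,interpolation=cv2.INTER_CUBIC))
E
```

```text
(no output)
```

View pics/w1c.png

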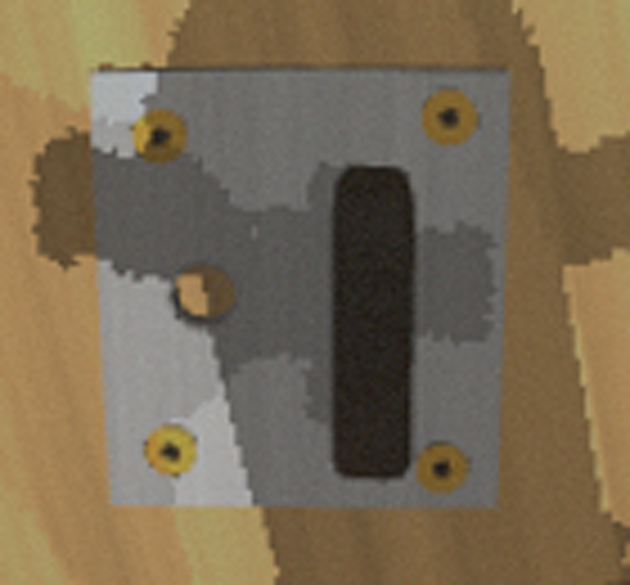

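```bash
python3 - <<'E'
from h import *
import pickle
s,p,im=pickle.load(open("w1.pkl","rb"))
cr=lambda L:np.array(L)/4.5+[240,120]-0.4
v,r=fitpose(p,[[45,50,8],[45,-50,8],[-45,-50,8],[-45,50,8],[21.5,0,8]],cr([(112,506),(92,71),(510,71),(498,506),(203,293)]),0,True,[538,-163,-.2])
print(v,np.degrees(v[2]),r.round(1).tolist())
h=[v[0]-16*np.cos(v[2]),v[1]-16*np.sin(v[2])];print(h)
go(h+[60],np.degrees(v[2])+180);go(h+[33],np.degrees(v[2])+180)
E
```

```text
[ 5.38404296e+02 -1.63214552e+02 -2.12907811e-01] -12.198719004784687 [[-0.0, -0.6], [-0.3, 0.1], [0.2, -0.1], [-0.1, -0.1], [0.2, 0.6]]
[np.float64(522.765566347778), np.float64(-159.83370467655126)]
shift cm [1.3600e-01 1.2061e+01 3.0000e-03] turn [0.02 0.17 0.  ]
shift cm [1.3600e-01 1.4761e+01 4.0000e-03] turn [0.02 0.17 0.  ]
```

```bash
python3 -m inch '[[0.6,0.14,3,0,0,0.2,0],[0.6,0.14,6,0,0,0.2,0],[0.6,0.14,9,0,0,0.2,0],[0.6,0.14,11.5,0,0,0.2,0],[0.6,0.14,13.2,0,0,0.2,0],[0.6,0.14,14.2,0,0,0.2,0],[0.6,0.14,14.8,0,0,0.2,0],[0.6,0.14,14.8,0,0,0.2,0],[0,0.14,14.8,0,0,0.2,0],[0,0.14,14.8,0,0,0.2,0],[0,0.14,14.8,0,0,0.2,0],[0,0.14,14.8,0,0,0.2,0],[0,0.14,14.8,0,0,0.2,0],[0,0.14,14.8,0,0,0.2,0],[0,0.14,14.8,0,0,0.2,0],[0,0.14,14.8,0,0,0.2,0],[0,0.14,14.8,0,0,0.2,0]]'
```

```text
clock: 3.5
position: [524.2, -158.8, 33.7]
ee_rot: [0.55, 0.445, -0.444, -0.549]
contact_force: [-2.1, 0.1, 6.8]
gripper_width: 15.4
```

```bash
python3 -m inch '[[0,0,-1,0,0,0,0],[0,0,-2.5,0,0,0,0],[0,0,-4.5,0,0,0,0],[0,0,-7,0,0,0,0],[0,0,-9.5,0,0,0,0],[0,0,-11.5,0,0,0,0],[0,0,-12.5,0,0,0,0],[0,0,-12.5,0,0,0,0],[0,0,-12.5,0,0,0,0],[0,0,-12.5,0,0,0,0]]'
python3 - <<'E'
from h import *
import pickle
s=arm.read_state();p=arm.camera_params("wrist");im=arm.get_image("wrist")
print(s['contact_force'],s['wrist_torque'],R.from_quat(s['ee_rot']).as_matrix().round(4))
pickle.dump((s,p,im),open("w2.pkl","wb"))
cv2.imwrite("pics/w2.png",im[:,:,::-1])
go([524,-158,158],189.9-22.1)
F=np.array([501.5,154.1]);
E
```

```text
clock: 4.33
position: [522.1, -158.6, 155.6]
ee_rot: [-0.549, -0.443, 0.445, 0.551]
contact_force: [-0.2, -1.9, -2.9]
gripper_width: 15.1
[-0.1732373  -1.85209183 -2.87424878] [0.05271098 0.13231214 0.02860719] [[ 2.107e-01 -3.500e-03 -9.775e-01]
 [ 9.776e-01  8.000e-04  2.107e-01]
 [ 0.000e+00 -1.000e+00  3.600e-03]]
shift cm [ 0.1   -0.257 -0.165] turn [-0.23  0.05 -0.02]
```

View pics/w2.png

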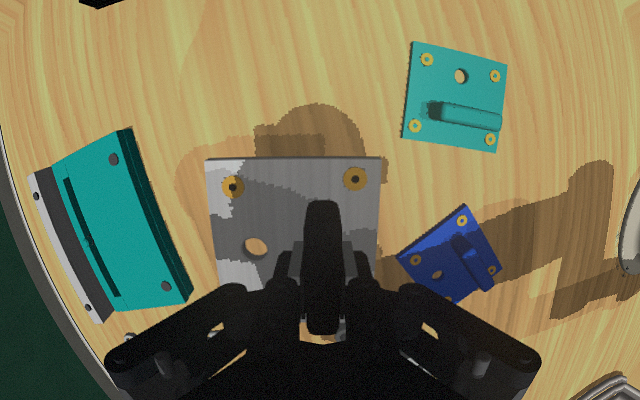

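```bash
python3 - <<'E'
from h import *
import pickle
s,p,im=pickle.load(open("w2.pkl","rb"))
M=R.from_quat(s['ee_rot']).as_matrix()
m=[[45,-50,8],[-45,-50,8],[21.5,0,8]];uv=[(206,160),(381,157.5),(256,246)]
for z0 in(120,122,124):
    v,r=fitpose(p,m,uv,z0,True,[538,-163,-.2]); print(z0,v,np.degrees(v[2]),np.abs(r).mean().round(2),r.round(1).tolist())
    d=M.T@(np.array([v[0],v[1],z0])-s['position']);print(d.round(1))
go([477,292,200],189.9)
E
```

```text
120 [ 5.37156231e+02 -1.63238959e+02 -2.08784911e-01] -11.962494211547751 0.71 [[-0.2, -1.0], [0.4, -0.5], [-0.3, 1.8]]
[ -1.4  35.5 -15.8]
122 [ 5.36832910e+02 -1.63662581e+02 -2.08642372e-01] -11.954327322197738 1.38 [[-1.2, -1.2], [1.7, -0.8], [-0.7, 2.7]]
[ -1.9  33.5 -15.6]
124 [ 5.36510781e+02 -1.64085067e+02 -2.08498884e-01] -11.946106087953217 2.06 [[-2.3, -1.5], [2.9, -1.1], [-1.1, 3.5]]
[ -2.4  31.5 -15.3]
shift cm [43.101 -4.413 13.92 ] turn [ -0.23 -22.05   0.03]
```

```bash
python3 -m inch '[[0,2,-2,0.6,0,-1,0],[0,5,-4.4,1.5,0,-3,0],[0,8.5,-4.4,2.5,0,-5,0],[0,12,-4.4,3.6,0,-7,0],[0,15.5,-4.4,4.8,0,-9,0],[0,19,-4.4,6,0,-11,0],[0,22.5,-4.4,7.2,0,-13,0],[0,26,-4.4,8.4,0,-15,0],[0,29.5,-4.4,9.5,0,-17,0],[0,33,-4.4,10.6,0,-19,0],[0,36.5,-4.4,11.7,0,-21,0],[0,39.5,-4.4,12.7,0,-22,0],[0,41.7,-4.4,13.4,0,-22,0],[0,42.8,-4.4,13.8,0,-22,0],[0,43.1,-4.4,13.9,0,-22,0],[0,43.1,-4.4,13.9,0,-22,0],[0,43.1,-4.4,13.9,0,-22,0],[0,43.1,-4.4,13.9,0,-22,0]]'
python3 - <<'E'
from h import *
import pickle
s=arm.read_state();p=arm.camera_params("wrist");im=arm.get_image("wrist")
print(s['contact_force'],s['position'])
pickle.dump((s,p,im),open("w3.pkl","wb"))
cv2.imwrite("pics/w3.png",im[:,:,::-1])
E
```

```text
clock: 5.88
position: [478.1, 290.4, 200.9]
ee_rot: [-0.455, -0.54, 0.541, 0.456]
contact_force: [-0.0, 0.2, -3.2]
gripper_width: 15.0
[-0.04057191  0.16380014 -3.20765652] [478.07356702 290.41820716 200.94638564]
```

View pics/w3.png

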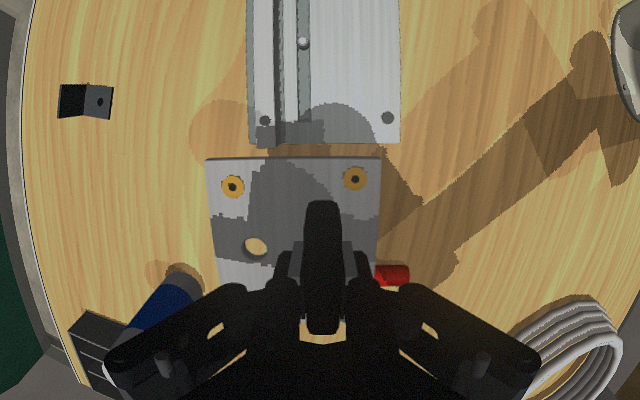

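The pin shows at about (304,43) in the slot (x≈304, rows up to 122). The fixture's near end is at row ~143, right corner (400,143). The fence is on the left (250–285). I'll enlarge this.

```bash
python3 - <<'E'
import pickle,cv2
s,p,im=pickle.load(open("w3.pkl","rb"))
cv2.imwrite("pics/w3c.png",cv2.resize(im[0:150,235:415,::-1],None,fx=4,fy=4,interpolation=cv2.INTER_CUBIC))
E
```

```text
(no output)
```

View pics/w3c.png

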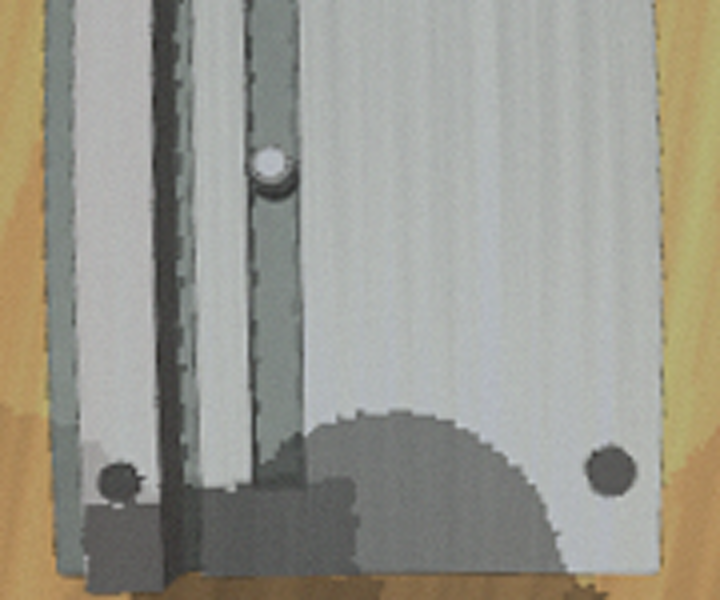

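```bash
cat > fit3.py <<'E'
from h import *
import pickle
s,p,im=pickle.load(open("w3.pkl","rb"))
cr=lambda L:np.array(L)/4+[235,0]-0.4
# u,v,z,lx,ly
D=[(660,572,30,-75,95),(163,592,54,41.5,95),(88,592,54,59.5,95),(655,5,30,-75,None),(152,5,54,41.5,None),(75,5,54,59.5,None),
(253,480,30,22.5,None),(246,5,30,22.5,None),(303,480,30,11.5,None),(299,5,30,11.5,None)]
P=np.array([ray(p,cr([d[:2]]),d[2],True)[0,:2] for d in D])
def loc(v,P):
    c,s_=np.cos(v[2]),np.sin(v[2]);Q=P-v[:2];return np.c_[c*Q[:,0]+s_*Q[:,1],-s_*Q[:,0]+c*Q[:,1]]
def f(v):
    L=loc(v,P);return np.array([L[i,0]-D[i][3] for i in range(len(D))]+[L[i,1]-95 for i in range(3)])
r=least_squares(f,[501,154,.17]);v=r.x;print("F",v,np.degrees(v[2]),r.fun.round(1))
pin=ray(p,cr([(270,162)]),39,True)[:,:2];print("pin loc",loc(v,pin)-[17,0])
M=R.from_quat(s['ee_rot']).as_matrix()
for z0 in(164,166,168):
    t,rr=fitpose(p,[[45,-50,8],[-45,-50,8],[21.5,0,8]],[(206,160.5),(381,157.5),(256,246)],z0,True,[500,290,.17])
    print(z0,t,np.degrees(t[2]),(M.T@(np.array([t[0],t[1],z0])-s['position'])).round(1),np.abs(rr).mean())
print(np.degrees(np.arctan2(M[1,2],M[0,2])))
E
python3 fit3.py
```

```text
F [5.02266308e+02 1.56121192e+02 1.86146563e-01] 10.665412406567377 [ 0.   0.4 -0.6  0.1  0.4 -0.4  0.6  0.6 -0.2 -1.  -0.3  0.4 -0.2]
pin loc [[ 0.23429464 -2.45921515]]
164 [4.93582668e+02 2.91902537e+02 1.76429904e-01] 10.108688851068 [ -1.1  36.9 -15.6] 0.6328589839623883
166 [4.93436593e+02 2.91386778e+02 1.76579129e-01] 10.117238853567867 [ -1.6  34.9 -15.3] 0.9371313207703101
168 [4.93291209e+02 2.90872493e+02 1.76729593e-01] 10.125859805962534 [ -2.1  32.9 -15.1] 1.6072265539889419
-170.21193354854256
```

```bash
cat > tgt.py <<'E'
from h import *
Fv=np.array([502.27,156.12,np.radians(10.67)])
OFF=np.array([-1.4,-15.7]) # template origin in tool x,z
def tcp(hx,hy,z):
    """hole at slot-frame (hx,hy) -> TCP world"""
    c,s=np.cos(Fv[2]),np.sin(Fv[2]); l=np.array([17+hx-21.5,hy])
    o=Fv[:2]+[c*l[0]-s*l[1],s*l[0]+c*l[1]]
    th=np.radians(190.35); tx=np.array([np.sin(th),-np.cos(th)]);tz=np.array([np.cos(th),np.sin(th)])
    q=o-OFF[0]*tx-OFF[1]*tz; return [q[0],q[1],z]
def T(hx,hy,z): print(np.round(tcp(hx,hy,z),1)); go(tcp(hx,hy,z),190.35)
if __name__=="__main__":
    import sys; T(*map(float,sys.argv[1:]))
E
python3 tgt.py -0.5 -2.5 103
```

```text
[482.1 151.3 103. ]
shift cm [-13.775   9.823   1.966] turn [-0.04 -0.57 -0.03]
```

```bash
python3 -m inch '[[0,-1.5,0,0.2,0,-0.1,0],[0,-4,0,0.6,0,-0.3,0],[0,-7,1,1,0,-0.6,0],[0,-10,3,1.4,0,-0.6,0],[0,-12.5,5,1.8,0,-0.6,0],[0,-13.4,7,2,0,-0.6,0],[0,-13.8,8.5,2,0,-0.6,0],[0,-13.8,9.5,2,0,-0.6,0],[0,-13.8,9.8,2,0,-0.6,0],[0,-13.8,9.8,2,0,-0.6,0],[0,-13.8,9.8,2,0,-0.6,0],[0,-13.8,9.8,2,0,-0.6,0],[0,-13.8,9.8,2,0,-0.6,0]]'
python3 tgt.py -0.5 -2.5 103
python3 - <<'E'
from h import *
import pickle
s=arm.read_state();p=arm.camera_params("wrist");im=arm.get_image("wrist")
print(s['contact_force'],s['position'])
pickle.dump((s,p,im),open("w4.pkl","wb"))
cv2.imwrite("pics/w4.png",im[:,:,::-1])
cv2.imwrite("pics/w4c.png",cv2.resize(im[60:270,170:420,::-1],None,fx=2.8,fy=2.8,interpolation=cv2.INTER_CUBIC))
E
```

```text
clock: 7.02
position: [482.5, 152.8, 104.2]
ee_rot: [0.452, 0.544, -0.543, -0.452]
contact_force: [0.5, -0.2, -3.1]
gripper_width: 14.9
[482.1 151.3 103. ]
shift cm [-0.142  0.124  0.068] turn [0.11 0.14 0.05]
[ 0.53404859 -0.20180719 -3.06751126] [482.53347528 152.81516958 104.2422589 ]
```

View pics/w4.png

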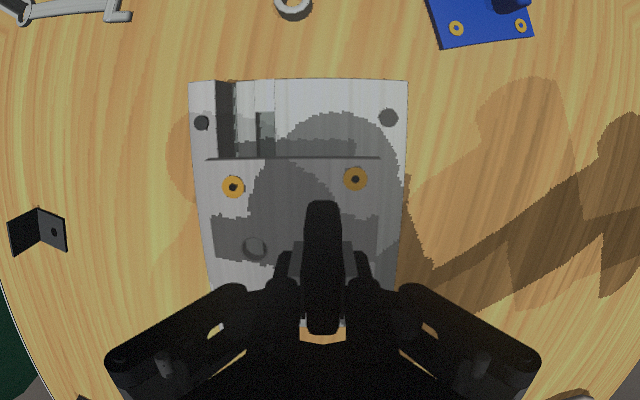

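View pics/w4c.png

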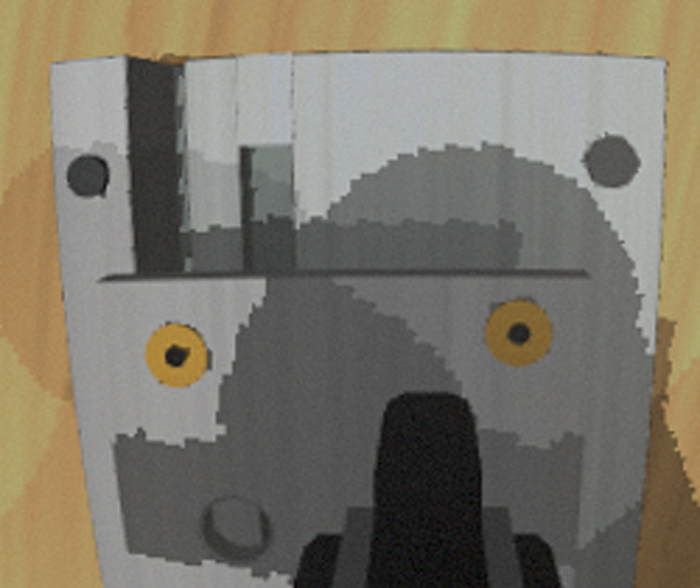

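```bash
cat > fit4.py <<'E'
from h import *
import pickle
s,p,im=pickle.load(open("w4.pkl","rb"))
cr=lambda L:np.array(L)/2.8+[170,60]-0.3
D=[(665,62,30,-75,-95),(127,57,54,41.5,-95),(50,64,54,59.5,-95),(653,330,30,-75,None),(135,270,54,41.5,None),(75,405,54,59.5,None),
(241,150,30,22.5,None),(243,268,30,22.5,None),(293,150,30,11.5,None),(295,268,30,11.5,None)]
P=np.array([ray(p,cr([d[:2]]),d[2],True)[0,:2] for d in D])
def loc(v,P):
    c,s_=np.cos(v[2]),np.sin(v[2]);Q=P-v[:2];return np.c_[c*Q[:,0]+s_*Q[:,1],-s_*Q[:,0]+c*Q[:,1]]
def f(v):
    L=loc(v,P);return np.array([L[i,0]-D[i][3] for i in range(len(D))]+[L[i,1]+95 for i in range(3)])
r=least_squares(f,[501,154,.17]);v=r.x;print("F",v,np.degrees(v[2]),r.fun.round(1))
M=R.from_quat(s['ee_rot']).as_matrix()
for dz in(34,36):
    z0=s['position'][2]-dz
    t,rr=fitpose(p,[[45,-50,8],[-45,-50,8],[21.5,0,8]],cr([(101,281),(588,273),(237,526)]),z0,True,[500,150,.17])
    print(t,np.degrees(t[2]),"hole rel slot",loc(v,np.array([[t[0]+21.5*np.cos(t[2]),t[1]+21.5*np.sin(t[2])]]))-[17,0],np.degrees(t[2]-v[2]),rr.round(1).tolist())
E
python3 fit4.py
```

```text
F [5.02312468e+02 1.57499654e+02 1.82842056e-01] 10.47607812044604 [ 0.6 -0.  -0.4  0.9  0.1 -0.6  0.2  0.7 -0.9 -0.7 -0.   0.1 -0.1]
[4.98490548e+02 1.54015223e+02 1.88670462e-01] 10.810021198122756 hole rel slot [[ 0.10786593 -2.60611868]] 0.3339430776767163 [[-1.8, -0.7], [1.4, -0.1], [0.1, 1.2]]
[4.98639982e+02 1.54538705e+02 1.88503304e-01] 10.80044374781723 hole rel slot [[ 0.35001126 -2.12212712]] 0.3243656273711894 [[-0.7, -0.4], [0.2, 0.2], [0.5, 0.3]]
```

```bash
python3 -m inch '[[0,-0.14,0,0.07,0,0.2,0],[0,-0.14,0.5,0.07,0,0.2,0],[0,-0.14,1,0.07,0,0.2,0],[0,-0.14,1.4,0.07,0,0.2,0],[0,-0.14,1.8,0.07,0,0.2,0],[0,-0.14,2.1,0.07,0,0.2,0],[0,-0.14,2.4,0.07,0,0.2,0],[0,-0.14,2.6,0.07,0,0.2,0],[0,-0.14,2.6,0.07,0,0.2,0],[0,-0.14,2.6,0.07,0,0.2,0],[0,-0.14,2.6,0.07,0,0.2,0],[0,-0.14,2.6,0.07,0,0.2,0]]'
python3 tgt.py -0.5 -2.5 78; python3 tgt.py -0.5 -2.5 78
```

```text
clock: 8.07
position: [481.8, 151.0, 77.5]
ee_rot: [0.453, 0.543, -0.543, -0.453]
contact_force: [-0.5, 0.6, -2.4]
gripper_width: 15.6
[482.1 151.3  78. ]
shift cm [ 0.023 -0.045 -0.037] turn [ 0.03 -0.08  0.01]
[482.1 151.3  78. ]
shift cm [ 0.023 -0.045 -0.037] turn [ 0.03 -0.08  0.01]
```

```bash
python3 -m inch '[[0,0,0.1,0,0,0,0],[0,0,0.2,0,0,0,0],[0,0,0.3,0,0,0,0],[0,0,0.4,0,0,0,0],[0,0,0.45,0,0,0,0],[0,0,0.5,0,0,0,0],[0,0,0.5,0,0,0,0],[0,0,0.5,0,0,0,0]]'; python3 -m inch '[[0,0,0.05,0,0,0,0],[0,0,0.1,0,0,0,0],[0,0,0.1,0,0,0,0],[0,0,0.1,0,0,0,0]]'; python3 -m inch '[[0,0,0.05,0,0,0,0],[0,0,0.1,0,0,0,0],[0,0,0.1,0,0,0,0],[0,0,0.1,0,0,0,0]]'
```

```text
clock: 8.73
position: [481.6, 150.9, 72.3]
ee_rot: [-0.453, -0.543, 0.543, 0.453]
contact_force: [0.4, -0.3, -2.4]
gripper_width: 15.3
clock: 9.07
position: [481.6, 150.9, 71.3]
ee_rot: [-0.453, -0.543, 0.543, 0.453]
contact_force: [0.1, 0.3, -2.2]
gripper_width: 15.5
clock: 9.4
position: [481.6, 150.9, 70.3]
ee_rot: [-0.453, -0.543, 0.543, 0.453]
contact_force: [0.0, 0.3, -2.7]
gripper_width: 14.8
```

```bash
for i in 1 2; do python3 -m inch '[[0,0,0.05,0,0,0,0],[0,0,0.1,0,0,0,0],[0,0,0.1,0,0,0,0],[0,0,0.1,0,0,0,0]]'; done
```

```text
clock: 9.73
position: [481.6, 150.9, 69.3]
ee_rot: [-0.453, -0.543, 0.543, 0.453]
contact_force: [0.1, -0.2, -2.3]
gripper_width: 15.0
clock: 10.07
position: [481.6, 150.9, 68.3]
ee_rot: [-0.453, -0.543, 0.543, 0.453]
contact_force: [-0.1, 0.8, -3.6]
gripper_width: 15.1
```

The template is going down over the pin with no contact so far. I'll continue to the bed in 1 mm steps.

```bash
for i in 1 2 ; do python3 -m inch '[[0,0,0.05,0,0,0,0],[0,0,0.1,0,0,0,0],[0,0,0.1,0,0,0,0],[0,0,0.1,0,0,0,0]]'; done
```

```text
clock: 10.4
position: [481.6, 150.9, 67.3]
ee_rot: [-0.453, -0.543, 0.543, 0.453]
contact_force: [0.1, 0.6, -3.8]
gripper_width: 15.0
clock: 10.73
position: [481.6, 150.9, 66.3]
ee_rot: [-0.453, -0.543, 0.543, 0.453]
contact_force: [-0.4, 0.6, -2.7]
gripper_width: 15.1
```

```bash
python3 -m inch '[[0,0,0.05,0,0,0,0],[0,0,0.1,0,0,0,0],[0,0,0.1,0,0,0,0],[0,0,0.1,0,0,0,0]]'
```

```text
clock: 11.07
position: [481.6, 150.9, 65.3]
ee_rot: [-0.453, -0.543, 0.543, 0.453]
contact_force: [-0.5, -0.5, -2.6]
gripper_width: 14.7
```

```bash
for i in 1 2; do python3 -m inch '[[0,0,0.03,0,0,0,0],[0,0,0.05,0,0,0,0],[0,0,0.05,0,0,0,0],[0,0,0.05,0,0,0,0]]'; done
```

```text
clock: 11.4
position: [481.6, 150.9, 64.8]
ee_rot: [0.453, 0.543, -0.543, -0.453]
contact_force: [0.1, -0.1, -2.6]
gripper_width: 15.0
clock: 11.73
position: [481.6, 150.9, 64.3]
ee_rot: [-0.453, -0.543, 0.543, 0.453]
contact_force: [-0.6, 1.0, -2.5]
gripper_width: 14.9
```

```bash
for i in 1 2; do python3 -m inch '[[0,0,0.03,0,0,0,0],[0,0,0.05,0,0,0,0],[0,0,0.05,0,0,0,0],[0,0,0.05,0,0,0,0]]'; done
```

```text
clock: 12.07
position: [481.6, 150.9, 63.8]
ee_rot: [-0.453, -0.543, 0.543, 0.453]
contact_force: [-0.3, 0.6, -3.0]
gripper_width: 14.8
clock: 12.4
position: [481.6, 150.9, 63.7]
ee_rot: [0.453, 0.543, -0.543, -0.453]
contact_force: [-2.4, -0.6, 2.4]
gripper_width: 14.6
```

Light bed contact (about +5 N) came at TCP z = 63.7, which is the height of the grasp on the bench plus 30 mm. I'll look before releasing.

```bash
python3 - <<'E'
from h import *
im=arm.get_image("wrist")
cv2.imwrite("pics/w5c.png",cv2.resize(im[60:270,170:420,::-1],None,fx=2.8,fy=2.8,interpolation=cv2.INTER_CUBIC))
E
```

```text
(no output)
```

View pics/w5c.png

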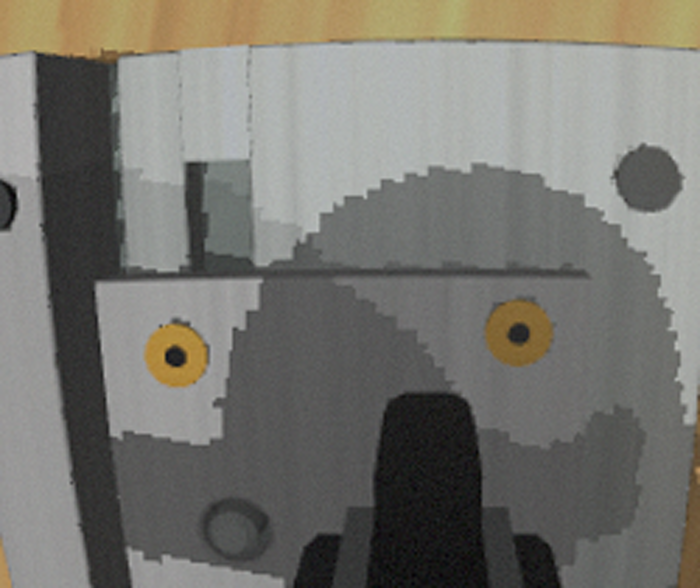

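The pin shows inside the hole at crop (235,530), and the edge lies parallel to the fence. Releasing now.

```bash
python3 -m inch '[[0.2,0,0,0,0,0,0],[0.4,0,0,0,0,0,0],[0.5,0,0,0,0,0,0],[0.5,0,0,0,0,0,0],[0.5,0,0,0,0,0,0],[0.5,0,0,0,0,0,0]]'
```

```text
clock: 12.95
position: [481.7, 150.9, 63.3]
ee_rot: [0.453, 0.543, -0.543, -0.453]
contact_force: [-0.1, 0.5, 0.0]
gripper_width: 42.9
```

```bash
python3 -m inch '[[0.5,0,-0.5,0,0,0,0],[0.5,0,-1.5,0,0,0,0],[0.5,0,-3,0,0,0,0],[0.5,0,-5,0,0,0,0],[0.5,0,-7.5,0,0,0,0],[0.5,1,-10,0,0,0,0],[0.5,3,-12,0,0,0,0],[0.5,6,-13,0,0,0,0],[0.5,9,-13,0,0,0,0],[0.5,11,-13,0,0,0,0],[0.5,11,-13,0,0,0,0],[0.5,11,-13,0,0,0,0],[0.5,11,-13,0,0,0,0]]'
python3 - <<'E'
from h import *
im=arm.get_image("wrist");t=arm.get_image("scene")
cv2.imwrite("pics/w6.png",im[:,:,::-1])
cv2.imwrite("pics/w6c.png",cv2.resize(im[20:200,220:430,::-1],None,fx=3.2,fy=3.2,interpolation=cv2.INTER_CUBIC))
cv2.imwrite("pics/s6.png",cv2.resize(t[120:240,230:430,::-1],None,fx=4,fy=4,interpolation=cv2.INTER_CUBIC))
E
```

```text
clock: 14.03
position: [461.8, 258.6, 193.3]
ee_rot: [-0.453, -0.542, 0.543, 0.453]
contact_force: [0.6, -0.4, -0.2]
gripper_width: 42.7
```

View pics/w6c.png

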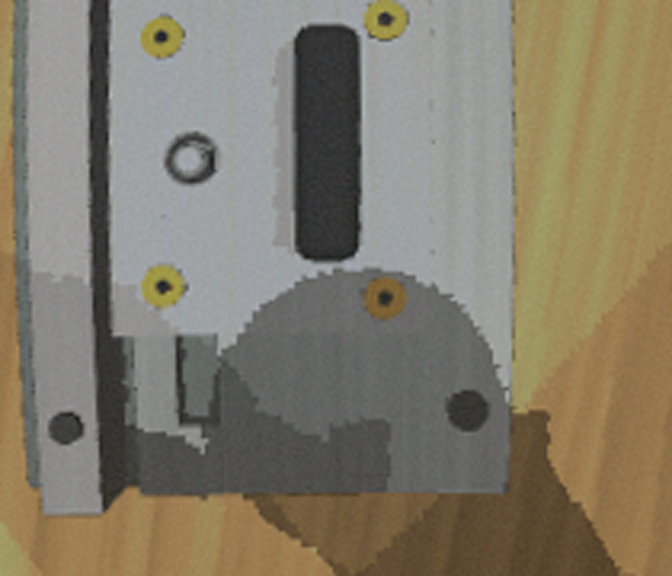

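View pics/s6.png

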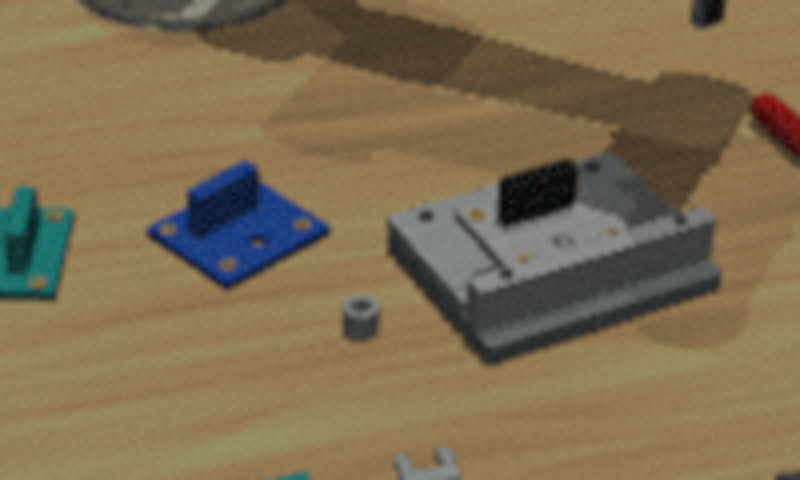

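The pin stands centred in the hole (wrist crop 190,158). The template lies flat along the fence and the bush is undisturbed.

```bash
python3 - <<'E'
from bench import arm
print(arm.job_done())
E
```

```text
the job is handed in; nothing more can be done
None
```

The aluminium template is seated flat on the bed of the grey fixture, over the pin and along the fence. I released it and handed the job in at about 14 s of the 64 s.

- **No sliding search:** the wrist camera showed the pin at about y = −2.5 mm in the slot. I lowered the template straight over it in steps of 1 mm and then 0.5 mm, instead of sliding it along the fence to feel for it.
- **Contact:** I felt nothing until the plate met the bed, with about 5 N at tool height 63.7 mm. That is the grasp height on the bench plus the 30 mm bed.
- **Last checks:** after release, the wrist picture shows the pin inside the hole and the edge parallel to the fence. The scene picture shows the plate flat and the bush in place. The gripper was clear, with close to zero force. I did not look at the other bystanders again, but the arm passed well above or clear of them.
- **Disagreement:** my two camera fits of the fixture differed by about 1.4 mm along the fence. The hole's 2 mm of room round the pin covered this.

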